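# Take the push-and-turn safety cap off the cleaner bottle

### The arm

A 6-joint arm with a two-finger parallel gripper is mounted at the origin on a cart in front of the work surface, level with it; the furniture and walls round the work are solid. World frame = base frame: x ahead of the robot, y to its left, z up, the work surface at z = 0. Lengths are in m, angles in rad, forces in N, time in s.
With the tool pointing down it reaches from about 0.375 to 0.925 m from the base axis. Payload 5.7 kg.
Tool frame: the origin (TCP) lies midway between the tips of the shut fingers; the grasp point (between the pads) lies 19 mm behind it; z points along the fingers, y is the line along which they close (so a half turn about z gives the same grasp; the last joint's range is limited). The gripper opens to 88 mm and grips with 3 to 60 N. Pads are 20 mm wide; open, the fingers measure 115 mm over their backs; the gripper's body (75 mm by 178 mm) begins 61 mm behind the grasp point.
Start: joints at [0.99, 0.359, 1.51, -0, 1.272, -0.115], TCP at [0.269, 0.536, 0.223] pointing down, gripper open.
Joint ranges: [-2.97, 2.97], [-1.01, 2.36], [0.21, 2.38], [-0.96, 4.11], [0.2, 2.71], [-2.98, 2.98]. Speed limits (rad/s): [2.39, 2.39, 3.14, 3.14, 3.14, 3.14].

### API

Orientations are given as a unit quaternion [w, x, y, z].
In Python, from rig import manip gives the robot as it stands.
- The arm moves only by the shell command python3 -m pendant 'ROWS' [FORCE]. ROWS is text: rows parted by semicolons, each of 7 numbers parted by spaces: the turn, a rotation vector about the world's x, y, z in degrees, then the shift along the world's x, y, z in cm, then the finger opening in cm, from 0 to 8.78. A call has 1 to 20 rows; each row is the pose to reach, as a shift and turn from the pose commanded when the call began; what a row does not reach only later rows make up. A row lasts 1/10 s, in which the tool goes at most 50 mm and 8.59 degrees, less where a joint would pass 70% of its speed; a pose out of reach is approached as far as the arm can. A call with a gripper value outside its range is refused whole. The fingers move at their own pace and stop on an object; FORCE is the grip in N (left out, the last holds). Time passes only in rows, so rows that repeat a pose let the fingers close. It gives the time, the measured TCP pose, the force, the opening and the grip force at its end, in the units of the state.
- manip.get_obs(): the state, without advancing time (a new reading comes with each control period).
- manip.camera(name): name is "scene" or "top" or "wrist"; returns a dict with "image" (400x640x3 uint8, red, green, blue), "range_z" (400x640 float32, m along the optical axis (not along the pixel's ray), 0 where there is no reading), "camera_matrix" (3x3 intrinsics, pixels), "xyz" and "rotation" of the camera in the world. Camera axes: x right, y up, looking along -z (the intrinsics and any distortion apply to the point x, -y, -z); pixel columns grow to the right and rows downward; lengths in m; the calibration is good to about 2 mm. The wrist camera is an equidistant fisheye: a pixel r from the principal point sees the ray r / f radians off the axis. A picture is of the moment at which its call begins.
- manip.close_job(): hands the job in; it is judged then, once.
The state is a dict: "t": time; "joint_positions": joint angles; "joint_velocities": joint speeds; "joint_efforts": joint torques, N m; "tcp_pos": TCP position; "orientation": TCP orientation; "contact_force": force on the tool from outside, world axes, zero at the start; "ft_torque": the same for the moment, N m; "finger_gap": opening from 0.0 (shut) to 1.0 (fully open); "gripper_force": force on a finger pad.
Only numpy, scipy, OpenCV 4.12 (cv2) and the standard library are available. Lean on these libraries where they do the work, as an engineer would, in place of code of your own. Each camera call takes 0.05 s, during which the arm holds its last target. There are 200 camera calls.

### The job

The white cleaner bottle clamped in the aluminium bench holder is shut with a push-and-turn safety cap. Press the cap down, turn it a sixth of a turn anticlockwise (seen from above) while it is pressed, then lift it off and finish with the cap still held in the gripper, upright and still, about 10 cm straight above the mouth of the bottle. Leave the other small bottle, the flux tin and the tweezers where they are.

Things in the scene. Friction and masses are not known exactly. Their poses are not given: they have to be found in the camera images.
- cap_center (a point): centre of the grey, ribbed, round safety cap (loose, 35 g; 54 mm across, 30 mm high, open below, raised arrows on top), on its axis half-way up; z is its axis, up. Shut, the point is 4 mm below the bottle's rim. Grip it across any diameter. It must be 5 mm down or more to turn, and turns anticlockwise from above (positive about z) only; free to lift 40 to 80 degrees from shut, best at 60
- mouth (a point): centre of the rim of the clamped bottle's neck, 135 mm above the worktop, z up; fixed during the job. With the cap shut, the x axes of this point and of the cap agree. Three hooks on the neck, 44 mm across, hold three lugs inside the cap; a stop ends its turn at about 83 degrees
- plug (a joint): spring plug in the bottle's mouth that carries the cap: 0 shut (cap up), grows in m as the cap is pressed; 5 N at first, about 10 N at 6 mm, the cap meets a hard stop at 7 mm. After the turn the plug only lifts the cap back to its old height
- bottle: the white bottle with its holder, fixed to the bench; origin on the worktop under the bottle's axis, z up. Square foot 100 mm wide and 16 mm high, clamp cheeks to 56 mm height, bottle body 68 mm wide up to 74 mm, narrowing to the 33 mm neck at 92 mm
- ipa_bottle: bystander: small round bottle with a green ordinary cap, 49 mm wide, 100 mm high, origin under its centre, stands some 14 cm from the clamped bottle
- flux_tin: bystander: flat round tin, 51 mm wide, 20 mm high, origin under its centre
- tweezers: bystander: straight steel tweezers lying flat, 119 mm long along x, 13 mm wide, 9 mm high, origin under its centre
Mind the look-alikes: they are no part of the job. Leave any red look-alike of the part that bears cap_center alone.

How it is judged:
By the outcome, as a careful person would: the job done as asked, in the order asked, and still so for the second after the job is handed in, while the arm keeps its last pose, push and grip.
It also fails if it takes over 35 s, if anything falls off the work surface, if the arm or the gripper's body presses on something with over 40 N, if the wrist force passes 120 N, or if a joint passes its speed limit or range.

## Working session

There is one attempt and no reset: what is moved stays moved. The work goes in short steps, Python scripts to look and compute and a shell command to move; the robot and the scene stay as the last step left them, time stands still between calls to the robot, and variables do not carry over. Pictures are saved under pics/ and viewed, at most 10 in all, crops included, and the job is handed in when it is done.

```bash
mkdir -p pics
cat > h.py <<'E'
import numpy as np, cv2
from rig import manip
def shot(n,f=None):
    c=manip.camera(n)
    if f: cv2.imwrite('pics/'+f,cv2.cvtColor(c['image'],cv2.COLOR_RGB2BGR))
    return c
def cloud(c):  # pinhole cams
    K=np.array(c['camera_matrix']);z=c['range_z'];v,u=np.mgrid[:400,:640]
    p=np.stack([(u-K[0,2])/K[0,0]*z,-(v-K[1,2])/K[1,1]*z,-z],-1)
    P=p@np.array(c['rotation']).T+np.array(c['xyz']); P[z==0]=np.nan
    return P
E
python3 - <<'E'
from h import *
a=shot('scene');b=shot('top')
im=np.vstack([a['image'],b['image']]);cv2.imwrite('pics/both.png',cv2.resize(cv2.cvtColor(im,cv2.COLOR_RGB2BGR),(480,600)))
cv2.imwrite('pics/top.png',cv2.cvtColor(b['image'],cv2.COLOR_RGB2BGR));cv2.imwrite('pics/scene.png',cv2.cvtColor(a['image'],cv2.COLOR_RGB2BGR))
for c in(a,b):print(c['xyz'],c['camera_matrix'],c['rotation'])
print(manip.get_obs())
E
```

```text
[ 0.1680297  -0.745199    0.81713689] [[501.29108838   0.         316.16053502]
 [  0.         501.29108838 195.04899419]
 [  0.           0.           1.        ]] [ 0.87997676  0.41710799 -0.09663501 -0.20572677]
[0.39538815 0.02378642 1.10088341] [[467.76897106   0.         317.12400665]
 [  0.         467.76897106 193.6321064 ]
 [  0.           0.           1.        ]] [ 0.70604404  0.04807221 -0.05074274 -0.7047099 ]
{'t': 0.1, 'joint_positions': array([ 9.89924451e-01,  3.59411265e-01,  1.51133741e+00, -2.31190394e-06,
        1.27245923e+00, -1.15108174e-01]), 'joint_velocities': array([-0.00159504, -0.00024665, -0.00473386, -0.00028067, -0.00032134,
       -0.00067634]), 'joint_efforts': array([-9.02157581e-05, -5.16347194e+01, -2.71410477e+01,  6.78660697e-02,
        2.76099087e-02, -3.93840071e-05]), 'tcp_pos': array([0.26913431, 0.53556201, 0.22190153]), 'orientation': array([-2.74368811e-04,  2.30782128e-01,  9.73005117e-01, -7.59592173e-04]), 'contact_force': array([ 0.41323448, -0.4777195 ,  0.79837024]), 'ft_torque': array([0.01550531, 0.01819278, 0.00756425]), 'gripper_force': 0.0, 'finger_gap': 1.0051224836435375}
```

View pics/top.png

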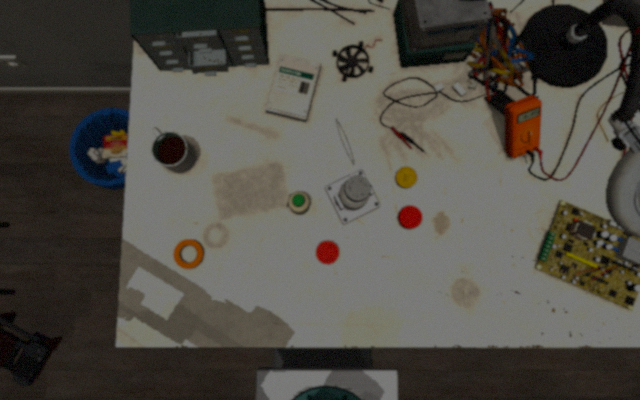

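View pics/scene.png

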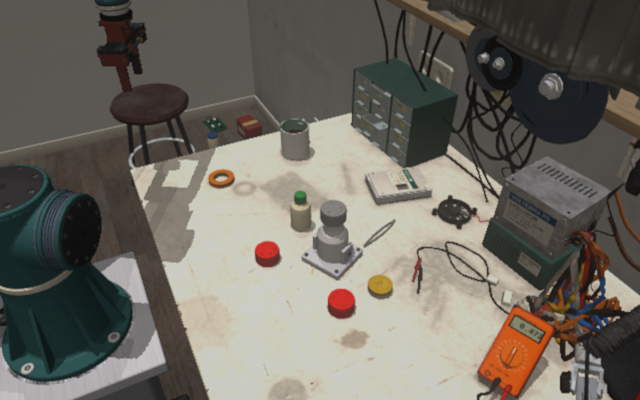

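Top view: the grey cap on the clamped bottle is at about (357,187). The look-alikes are red caps at (328,252) and (410,217). The green-capped IPA bottle is at (299,202), the yellow tin at (405,177) and the tweezers at (345,140). Only the grey one is on the white bottle in the aluminium holder. Next I confirm it in a crop and measure.

```bash
cat >> h.py <<'E'
from scipy.spatial.transform import Rotation as R
def RM(c): q=np.array(c['rotation']); return R.from_quat(np.r_[q[1:],q[0]]).as_matrix()
def cloud(c):
    K=np.array(c['camera_matrix']);z=c['range_z'];v,u=np.mgrid[:400,:640]
    P=np.stack([(u-K[0,2])/K[0,0]*z,-(v-K[1,2])/K[1,1]*z,-z],-1)@RM(c).T+np.array(c['xyz']); P[z==0]=np.nan
    return P
E
python3 - <<'E'
from h import *
c=shot('top');P=cloud(c)
print('table z',np.nanmedian(P[230:330,440:520,2]))
for n,(u,v),r,lo in (('cap',(357,187),28,.125),('ipa',(299,202),15,.08),('tin',(405,177),14,.012),('redA',(328,252),14,.015),('redB',(410,217),14,.015)):
    Q=P[v-r:v+r,u-r:u+r].reshape(-1,3);Q=Q[Q[:,2]>lo]
    (x,y),rad=cv2.minEnclosingCircle(Q[:,:2].astype(np.float32))
    print(n,len(Q),Q.mean(0),'circle',x,y,rad,'ztop',np.percentile(Q[:,2],[50,95]))
# scene view as 2nd
s=shot('scene');S=cloud(s)[190:230,310:360].reshape(-1,3);S=S[(S[:,2]>.138)&(S[:,2]<.17)]
print('scene cap',len(S),S.mean(0),cv2.minEnclosingCircle(S[:,:2].astype(np.float32)))
a=cv2.resize(c['image'][140:240,280:430],None,fx=4,fy=4,interpolation=2)
cv2.imwrite('pics/crop1.png',cv2.cvtColor(cv2.convertScaleAbs(a,alpha=1.6),cv2.COLOR_RGB2BGR))
E
```

```text
table z -0.00011572781797752896
cap 553 [ 0.54186817 -0.06267147  0.14458363] circle 0.5435333251953125 -0.06339671462774277 0.02774921804666519 ztop [0.14518699 0.14835277]
ipa 132 [0.52314911 0.06093841 0.09778898] circle 0.524223804473877 0.06097783148288727 0.014237006194889545 ztop [0.09852278 0.10118423]
tin 372 [ 0.58844164 -0.18959616  0.01854768] circle 0.5890641808509827 -0.19002273678779602 0.025870120152831078 ztop [0.01857605 0.02229737]
redA 435 [ 0.41229327 -0.00355021  0.02954231] circle 0.41243574023246765 -0.0037236378993839025 0.027300097048282623 ztop [0.02971347 0.032829  ]
redB 450 [ 0.49335672 -0.19487523  0.0291265 ] circle 0.49377143383026123 -0.19622647762298584 0.02763671614229679 ztop [0.02948086 0.0324832 ]
scene cap 408 [ 0.54191349 -0.06544833  0.14457284] ((0.5433672070503235, -0.06284649670124054), 0.02833457477390766)
```

View pics/crop1.png

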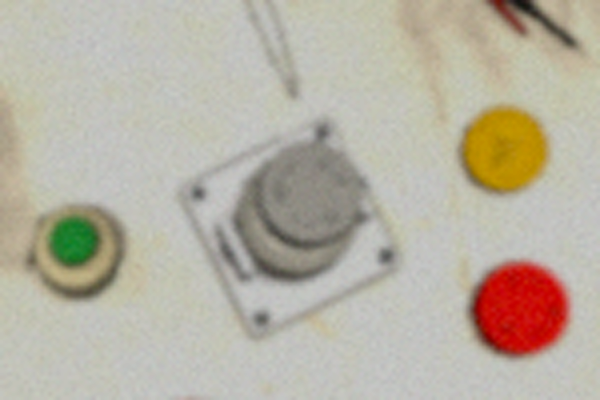

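The crop confirms it: a grey ribbed cap with raised arrows sits on the clamped bottle in the square aluminium foot. Its centre is (0.543, -0.063) with the top at z≈0.145 and radius 27 mm, which matches the given sizes. Now I move above it, pre-turned by -60°.

```bash
python3 -m pendant '0 0 -60 27.4 -59.9 1 8.78;0 0 -60 27.4 -59.9 1 8.78;0 0 -60 27.4 -59.9 1 8.78;0 0 -60 27.4 -59.9 1 8.78;0 0 -60 27.4 -59.9 1 8.78;0 0 -60 27.4 -59.9 1 8.78;0 0 -60 27.4 -59.9 1 8.78;0 0 -60 27.4 -59.9 1 8.78;0 0 -60 27.4 -59.9 1 8.78;0 0 -60 27.4 -59.9 1 8.78;0 0 -60 27.4 -59.9 1 8.78;0 0 -60 27.4 -59.9 1 8.78;0 0 -60 27.4 -59.9 1 8.78;0 0 -60 27.4 -59.9 1 8.78;0 0 -60 27.4 -59.9 1 8.78;0 0 -60 27.4 -59.9 1 8.78;0 0 -60 27.4 -59.9 1 8.78;0 0 -60 27.4 -59.9 1 8.78' 20
python3 - <<'E'
from h import *
c=shot('wrist','w1.png');print(c['xyz'],c['rotation'],c['camera_matrix'][0],c['camera_matrix'][1])
o=manip.get_obs();print(o['joint_positions'],o['tcp_pos'],o['orientation'])
# equidistant cloud
K=np.array(c['camera_matrix']);v,u=np.mgrid[:400,:640];dx=(u-K[0,2])/K[0,0];dy=(v-K[1,2])/K[1,1];r=np.hypot(dx,dy)
t=np.tan(np.minimum(r,1.4))/np.maximum(r,1e-9);z=c['range_z']
P=np.stack([dx*t*z,-dy*t*z,-z],-1)@RM(c).T+np.array(c['xyz']);P[z==0]=np.nan
m=(P[...,2]>.138)&(P[...,2]<.153)&(np.hypot(P[...,0]-.543,P[...,1]+.063)<.04)
Q=P[m];vv,uu=np.nonzero(m);print(len(Q),Q.mean(0),cv2.minEnclosingCircle(Q[:,:2].astype(np.float32)),uu.mean(),vv.mean())
E
```

```text
t: 2.0
tcp_pos: [0.5428, -0.0613, 0.2327]
orientation: [-0.0, 0.686, 0.728, -0.0]
contact_force: [-1.4, 0.2, -0.1]
finger_gap: 1.001
gripper_force: 0.0
[0.538444   0.02094294 0.39387123] [ 0.98803809 -0.15122403 -0.00424074  0.02990042] [309.70691629   0.         321.7001113 ] [  0.         309.70691629 195.3280725 ]
[-2.39406112e-01  2.72747177e-01  1.61284452e+00  1.35074807e-04
  1.25632675e+00 -2.99086689e-01] [ 0.54293579 -0.06155054  0.23272789] [-1.73368943e-04  6.85710049e-01  7.27874782e-01 -2.45387546e-05]
3007 [ 0.54445243 -0.05968386  0.14495915] ((0.5446476340293884, -0.06150108203291893), 0.0279223695397377) 323.22913202527434 198.28999002327902
```

View pics/w1.png

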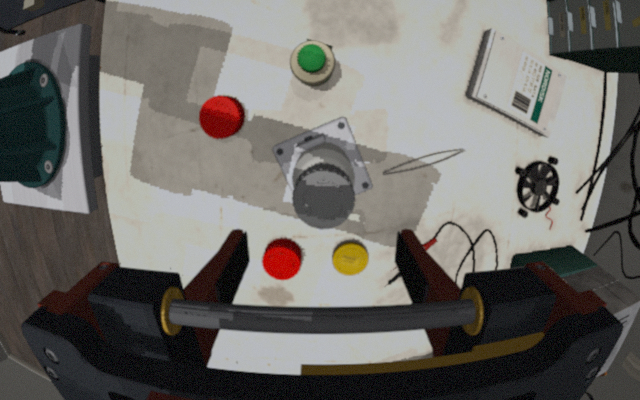

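The wrist view shows the grey cap at (323,195), between the fingers and clear of everything. The position agrees across views at (0.544, -0.0625). Now I descend and grip.

```bash
python3 -m pendant '0 0 0 0.1 0 -3 8.78;0 0 0 0.1 0 -6 8.78;0 0 0 0.1 0 -8 8.78;0 0 0 0.1 0 -10 8.78;0 0 0 0.1 0 -11.5 8.78;0 0 0 0.1 0 -12.1 8.78;0 0 0 0.1 0 -12.1 8.78;0 0 0 0.1 0 -12.1 8.78' 45
python3 -m pendant '0 0 0 0 0 0 6.5;0 0 0 0 0 0 6;0 0 0 0 0 0 5.6;0 0 0 0 0 0 5.3;0 0 0 0 0 0 5;0 0 0 0 0 0 4.5;0 0 0 0 0 0 4.5;0 0 0 0 0 0 4.5;0 0 0 0 0 0 4.5' 45
python3 -c "
from h import *
print(manip.get_obs()['joint_positions'])"
```

```text
t: 2.85
tcp_pos: [0.545, -0.0627, 0.1123]
orientation: [0.0, 0.686, 0.727, 0.0]
contact_force: [0.1, -0.6, 0.5]
finger_gap: 0.997
gripper_force: 0.0
t: 3.75
tcp_pos: [0.5446, -0.063, 0.1118]
orientation: [0.0, 0.686, 0.727, 0.0]
contact_force: [-0.7, 0.1, 3.0]
finger_gap: 0.612
gripper_force: 45.0
[-2.41095564e-01  4.11972371e-01  1.74508675e+00 -5.48989139e-05
  9.84401819e-01 -2.98923916e-01]
```

Gripped at 53.9 mm, which matches the 54 mm cap. Now I press.

```bash
python3 -m pendant '0 0 0 0 0 -0.2 4.5;0 0 0 0 0 -0.4 4.5;0 0 0 0 0 -0.55 4.5;0 0 0 0 0 -0.65 4.5;0 0 0 0 0 -0.65 4.5;0 0 0 0 0 -0.65 4.5;0 0 0 0 0 -0.65 4.5'
```

```text
t: 4.45
tcp_pos: [0.5447, -0.063, 0.1057]
orientation: [0.0, 0.686, 0.727, 0.0]
contact_force: [-2.0, 0.3, 9.2]
finger_gap: 0.609
gripper_force: 45.0
```

```bash
python3 -m pendant '0 0 0 0 0 -0.05 4.5;0 0 5 0 0 -0.05 4.5;0 0 10 0 0 -0.05 4.5;0 0 15 0 0 -0.05 4.5;0 0 20 0 0 -0.05 4.5;0 0 20 0 0 -0.05 4.5'
```

```text
t: 5.05
tcp_pos: [0.5455, -0.063, 0.1055]
orientation: [0.001, 0.549, 0.836, 0.0]
contact_force: [-0.4, 1.2, 9.1]
finger_gap: 0.608
gripper_force: 45.0
```

```bash
python3 -m pendant '0 0 5 0 0 0 4.5;0 0 10 0 0 0 4.5;0 0 15 0 0 0 4.5;0 0 20 0 0 0 4.5;0 0 25 0 0 0 4.5;0 0 30 0 0 0 4.5;0 0 35 0 0 0 4.5;0 0 40 0 0 0 4.5;0 0 40 0 0 0 4.5;0 0 40 0 0 0 4.5'
python3 - <<'E'
from h import *
o=manip.get_obs();print(o['ft_torque'],o['joint_positions'],o['orientation'],o['tcp_pos'])
c=shot('wrist');cv2.imwrite('pics/w2.png',cv2.cvtColor(cv2.resize(c['image'][150:400,200:450],None,fx=2.4,fy=2.4,interpolation=2),cv2.COLOR_RGB2BGR))
E
```

```text
t: 6.05
tcp_pos: [0.5458, -0.0629, 0.1056]
orientation: [0.001, 0.231, 0.973, 0.0]
contact_force: [-0.3, 1.6, 8.9]
finger_gap: 0.61
gripper_force: 45.0
[0.21384812 0.05669824 0.02014489] [-2.40802589e-01  4.20528962e-01  1.75014239e+00  5.50396257e-04
  9.68346388e-01 -1.34619875e+00] [1.28925187e-03 2.30756928e-01 9.73010550e-01 2.16511076e-04] [ 0.54576159 -0.0628962   0.10561925]
```

View pics/w2.png

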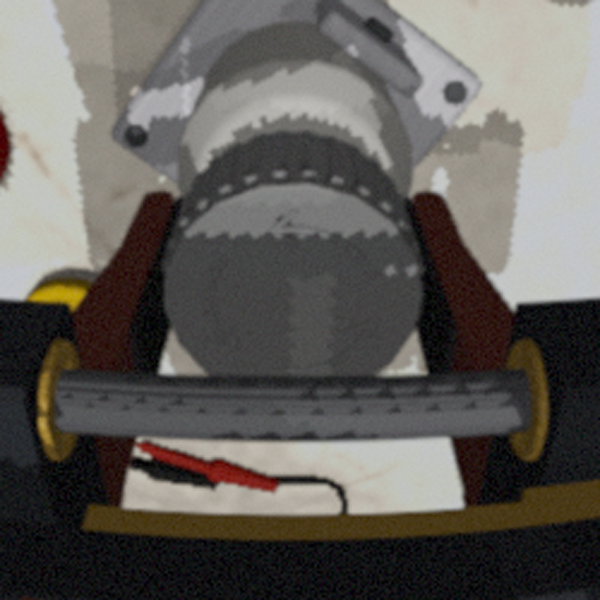

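The wrist crop shows the cap still squarely between the pads (centre about (295,280)), and the twist torque is only 0.02 Nm, so the cap turned with the tool rather than slipping. Now I lift gently and watch the force.

```bash
python3 -m pendant '0 0 0 -0.1 0 0.2 4.5;0 0 0 -0.1 0 0.4 4.5;0 0 0 -0.1 0 0.6 4.5;0 0 0 -0.1 0 0.8 4.5;0 0 0 -0.1 0 1 4.5;0 0 0 -0.1 0 1 4.5'
```

```text
t: 6.7
tcp_pos: [0.5448, -0.0626, 0.1147]
orientation: [0.001, 0.231, 0.973, 0.001]
contact_force: [4.5, 2.6, 0.6]
finger_gap: 0.61
gripper_force: 45.0
```

```bash
python3 -m pendant '0 0 0 0 0 0.5 4.5;0 0 0 0 0 1 4.5;0 0 0 0 0 2 4.5;0 0 0 0 0 3.5 4.5;0 0 0 0 0 5 4.5;0 0 0 0 0 6.5 4.5;0 0 0 0 0 8 4.5;0 0 0 0 0 9.2 4.5;0 0 0 0 0 9.8 4.5;0 0 0 0 0 10.1 4.5;0 0 0 0 0 10.1 4.5;0 0 0 0 0 10.1 4.5;0 0 0 0 0 10.1 4.5;0 0 0 0 0 10.1 4.5;0 0 0 0 0 10.1 4.5'
python3 - <<'E'
from h import *
s=shot('scene');c=s['image'][90:290,230:430];cv2.imwrite('pics/s2.png',cv2.cvtColor(cv2.resize(c,(600,600),interpolation=2),cv2.COLOR_RGB2BGR))
E
```

```text
t: 8.2
tcp_pos: [0.5433, -0.0629, 0.2153]
orientation: [-0.0, 0.231, 0.973, -0.0]
contact_force: [0.3, -0.1, -1.1]
finger_gap: 0.611
gripper_force: 45.0
```

View pics/s2.png

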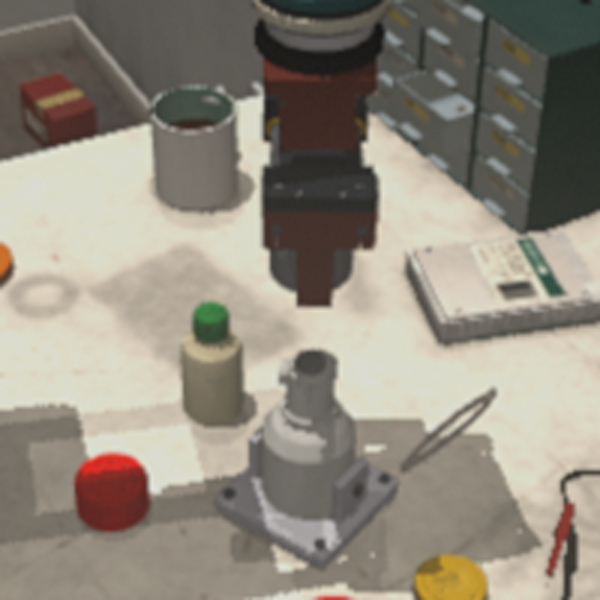

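The scene view shows the cap held upright in the gripper at about (310,265), straight above the open neck at (315,360). The bystanders are undisturbed.

```bash
python3 -m pendant '0 0 0 0.1 0 0 4.5;0 0 0 0.1 0 0 4.5;0 0 0 0.1 0 0 4.5;0 0 0 0.1 0 0 4.5;0 0 0 0.1 0 0 4.5' && python3 -c "
from rig import manip
print(manip.close_job())"
```

```text
t: 8.75
tcp_pos: [0.5445, -0.063, 0.2156]
orientation: [-0.0, 0.231, 0.973, -0.0]
contact_force: [-1.0, -0.2, -0.6]
finger_gap: 0.612
gripper_force: 45.0
the job is handed in; nothing more can be done
None
```

The cap was pressed about 6 mm, turned 60° anticlockwise and lifted off; it is held upright and still about 10 cm above the mouth, nothing else was moved, and the job was handed in at 8.75 s (no verdict was returned).

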